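# Nip up a block of pads in the padding press

## Task

Slide the block of note pads gently along the bed of the padding press until it sits square and fully home against the end stop. Then turn the handwheel clockwise until you feel the press plate just meet the pads, and from there tighten four more marks of the rim scale, read at the pointer on the far side of the wheel, no tighter; let go and leave everything else on the counter where it is.

Things in the scene. Friction and masses are not known exactly. Their poses are not given: they have to be found in the camera images.
- press: Grey bench padding press, fixed. Origin: underside of its base, on the wheel axis. Own y runs along the bed from end stop to open loading end, z up. Base 290 x 330 x 30 mm (y -115 to +215). Two 22 mm posts at x = +-105 mm carry a crosshead (262 x 56 mm, z 153 to 187). Under it hangs the 150 x 120 mm press plate, clear of the pads at the start by an amount that differs from job to job.
- bed: Plywood bed board let into the press base, 170 x 280 x 35 mm, fixed. Origin: centre of its underside; the pads lie on its top face, 35 mm above that. It is set at a different height from job to job (top face 12 to 24 mm above the base).
- pad: Block of white note pads with card backs, a stiff slab 148 (x) x 210 (y) x 36 mm, 0.6 to 0.83 kg, loose on the bed, too wide to grasp. Origin: centre of its underside; axes as the press when square, origin at press y = 30 mm when home. It starts 40 to 70 mm short, a little crooked. Push its open (+y) end face. Fingertips grip that face: to square it, let the push follow its sideways swing.
- stop_face (a point): Middle of the steel end stop's face that the pads butt against: at press x 0, y -75 mm, z 60 mm. The stop is 160 mm wide, its top at z 76 mm.
- wheel (a joint): Turn of the black 152 mm handwheel (rim top at press z 212 mm), rad, growing clockwise seen from above; this lowers the plate 4.77 mm per rad. 20 white rim marks, 0.314 rad apart, every fifth longer. It stays where it is left. Leading it round takes a steady 10 N or so at the handle (much less when you pause); once the plate meets the pads, its spring adds 5 N per rad.
- handle_mid (a point): Middle of the black revolving handle on the wheel's rim: upright, 23 mm thick, 52 mm tall, 66 mm from the wheel axis, free to spin on its pin, so it can be held at a constant yaw while it is led round. Its middle is 31 mm above the rim top. The wheel's hub lies below the rim top.
- pointer (a point): Tip of the fixed steel pointer at the far edge of the wheel (press x 79, y 0, z 207 mm), against which the rim marks are read.
- glue: White glue jar, 68 mm across, 100 mm tall, standing by the stop end of the press. Leave alone.
- memo_pads: Small finished memo pads, 105 x 148 x 30 mm, lying past the loading end of the press. Leave alone.

How it is judged:
On the way, in this order (a step that is already met when the one before it is completed fails the run):
1. the pads are square and home against the end stop, the plate still clear of them (y of pad in the frame of press below 0.032 m and angle between the x axis of pad and the x axis of press, either way round below 0.025 rad and contact force between bed and pad below 15 N), for 0.2 s.
2. the plate bears on the pads (y of pad in the frame of press below 0.032 m and angle between the x axis of pad and the x axis of press, either way round below 0.025 rad and contact force between bed and pad above 30 N), for 0.1 s.
At the end, for the whole second after the job is handed in: The pads lie square (within 0.025 rad) and home (within 2 mm of the end stop) and are clamped about four rim marks past first touch (within some 1.5 marks: 65 to 130 N on the bed, the weights included), and the wheel is at rest (y of pad in the frame of press below 0.032 m and angle between the x axis of pad and the x axis of press, either way round below 0.025 rad and contact force between bed and pad between 65 and 130 N and velocity of joint wheel between -0.05 and 0.05 rad/s).
It fails at once if the press is screwed far too tight (over 160 N on the bed, some seven marks past touch) (contact force between bed and pad above 160 N).
It fails at once if the pads are shoved hard (over 30 N) (contact force between the fingers and pad above 30 N).
It fails at once if something else on the counter is shifted by more than 20 mm (distance of any of glue, brush, knife, stapler, memo_pads, tape, pencup from where it was at the start of the episode above 0.02 m).
It also fails if it takes over 72 s, if anything falls off the work surface, if the arm or the gripper's body presses on something with over 40 N, if the wrist force passes 120 N, or if a joint passes its speed limit or range.

## Robot

A 7-joint arm with a two-finger parallel gripper is mounted at the origin on the work surface. World frame = base frame: x ahead of the robot, y to its left, z up, the work surface at z = 0. Lengths are in m, angles in rad, forces in N, time in s.
With the tool pointing down it reaches from about 0.35 to 0.9 m from the base axis. Payload 19.9 kg.
Tool frame: the origin (TCP) lies midway between the tips of the shut fingers; the grasp point (between the pads) lies 19 mm behind it; z points along the fingers, y is the direction in which the jaws open and shut (so a half turn about z gives the same grasp; the last joint's range is limited). The gripper opens to 85 mm and grips with 20 to 120 N. Pads are 22 mm wide; open, the fingers measure 114 mm over their backs; the gripper's body (76 mm by 85 mm) begins 54 mm behind the grasp point. The pads swing forward as they close: fully open they stand 13 mm farther back than shut.
Start: joints at [1.149, 0.417, -0.01, 1.614, 0.005, 1.111, -0.053], TCP at [0.232, -0.58, 0.231] pointing down, gripper open.
Joint ranges: [-2.81, 2.81], [-0.39, 2.02], [-1.27, 1.25], [0.06, 2.57], [-1.19, 4.33], [0.19, 2], [-2.82, 2.82]. Speed limits (rad/s): [1.89, 1.89, 2.39, 2.39, 3.01, 3.01, 3.01].

## Interface

Orientations are given as a 3x3 rotation matrix whose columns are the frame's x, y, z axes.
In Python, from workcell import r, optics gives the robot as it stands.
- The arm moves only by the tool play_rows, never from a script. Its argument "motion" is a list of rows, each an object of numbers: "tx", "ty", "tz": the shift along the world's x, y, z each as a share of 75 cm, from -1 to 1; "spin": the turn about the world's z as a share of 4 degrees, from -1 to 1. In form: [{"tx": .., "ty": .., "tz": .., "spin": ..}, ...]. A call has 1 to 20 rows; each row shifts and turns the commanded pose from where the row before left it; what a row does not reach is not made up. A row lasts 1/10 s, in which the tool goes at most 50 mm and 8.59 degrees, less where a joint would pass 70% of its speed; a pose out of reach is approached as far as the arm can. A call with a number of a shift or a turn outside -1 to 1 is refused whole. A call with a gripper value outside its range is refused whole. "hand" is the gripper's target within -1 to 1 (shut at 1, half-way at 0, fully open at -1), set as the call begins (left out, the last holds). The fingers move at their own pace and stop on an object; "squeeze" is the grip in N (left out, the last holds). Time passes only in rows, so rows that do not move let the fingers close. It gives the time, the measured TCP pose, the force and the opening at its end, in the units of the state.
- r.read_state(): the state, without advancing time (a new reading comes with each control period).
- optics.camera(name): name is "scene" or "top" or "wrist"; returns a dict with "img" (400x640x3 uint8, red, green, blue), "fx", "fy", "cx", "cy" (pixels), "R" (3x3) and "t" (3): a world point X has camera coordinates R X + t. Camera axes: x right, y down, z forward; pixel columns grow to the right and rows downward; lengths in m; the calibration is good to about 2 mm. A picture is of the moment at which its call begins. There is no depth.
- r.sign_off(): hands the job in, once; it reports no verdict.
The state is a dict: "time_s": time; "joints": joint angles; "joint_vel": joint speeds; "joint_torque": joint torques, N m; "tcp_pos": TCP position; "tool_rot": TCP orientation; "contact_force": force on the tool from outside, world axes, zero at the start; "wrist_torque": the same for the moment, N m; "gripper_width": finger opening in m.
Only numpy, scipy, OpenCV 4.12 (cv2) and the standard library are available. Lean on these libraries where they do the work, as an engineer would, in place of code of your own. Each camera call takes 0.05 s, during which the arm holds its last target. There are 200 camera calls.

## Working session

There is one attempt and no reset: what is moved stays moved. The work goes in short steps, Python scripts to look and compute and a tool call to move; the robot and the scene stay as the last step left them, time stands still between calls to the robot, and variables do not carry over. Pictures are saved under pics/ and viewed, about 8 in all and at most 12, crops included, and the job is handed in when it is done.

Besides the shell and the picture viewer there is one more tool, called by a JSON object that holds its "name" and its "arguments". play_rows: Moves the arm, as the interface text tells. Shift numbers are shares of 75 cm and turn numbers shares of 4 degrees, none past 1 either way. Its arguments: {"type":"object","properties":{"motion":{"type":"array","items":{"type":"object","properties":{"tx":{"type":"number","minimum":-1,"maximum":1},"ty":{"type":"number","minimum":-1,"maximum":1},"tz":{"type":"number","minimum":-1,"maximum":1},"spin":{"type":"number","minimum":-1,"maximum":1}}}},"hand":{"type":"number"},"squeeze":{"type":"number"}},"required":["motion"]}

```bash
ls; mkdir -p pics
cat > h.py <<'E'
import numpy as np, cv2
from workcell import r, optics
def snap(n, f):
    c=optics.camera(n); np.savez(f'pics/{f}.npz',**c); cv2.imwrite(f'pics/{f}.png',c['img'][:,:,::-1]); return c
def load(f): return dict(np.load(f'pics/{f}.npz'))
def ray(c,u,v):
    R,t=np.array(c['R']),np.array(c['t']); o=-R.T@t; d=R.T@np.array([(u-c['cx'])/c['fx'],(v-c['cy'])/c['fy'],1]); return o,d
def onz(c,u,v,z):
    o,d=ray(c,u,v); return o+d*(z-o[2])/d[2]
def proj(c,X):
    p=np.array(c['R'])@np.array(X)+np.array(c['t']); return c['fx']*p[0]/p[2]+c['cx'],c['fy']*p[1]/p[2]+c['cy']
E
python3 - <<'E'
from h import *
for n in ['top','scene']:
    c=snap(n,n+'0'); print(n,-np.array(c['R']).T@np.array(c['t']),c['fx'],c['R'])
print(r.read_state())
E
```

```text
pics
top [0.48943669 0.06323638 1.20342094] 401.79236511594894 [[-0.01169871 -0.99986488  0.01154804]
 [-0.99129931  0.01008272 -0.13124031]
 [ 0.13110614 -0.01298291 -0.99128332]]
scene [1.38759191 0.41308741 0.91850956] 432.6464890373742 [[-0.42703883  0.90422772 -0.00317336]
 [ 0.61463088  0.28769355 -0.73448029]
 [-0.66322448 -0.31560205 -0.6786226 ]]
{'time_s': 0.1, 'joints': array([ 1.14948423,  0.4178771 , -0.01029687,  1.61409747,  0.00466565,
        1.11068829, -0.05300469]), 'joint_vel': array([-0.00144038, -0.00152798, -0.0015374 , -0.00013331, -0.00205683,
        0.00132063, -0.001555  ]), 'joint_torque': array([ 1.01904232e-03, -8.65827727e+01,  6.79801740e-01, -4.35640705e+01,
        1.91525143e-02,  4.98355352e-03, -9.95856624e-06]), 'tcp_pos': array([ 0.23160247, -0.58018106,  0.23075299]), 'tool_rot': array([[ 9.28740843e-01,  3.70729354e-01, -4.38470420e-04],
       [ 3.70729609e-01, -9.28740359e-01,  9.49889573e-04],
       [-5.50732278e-05, -1.04475521e-03, -9.99999453e-01]]), 'contact_force': array([-0.13157056,  0.05091878, -1.10970776]), 'wrist_torque': array([ 0.01737403,  0.04174574, -0.03856283]), 'gripper_width': 0.08543261667826443}
```

View pics/top0.png

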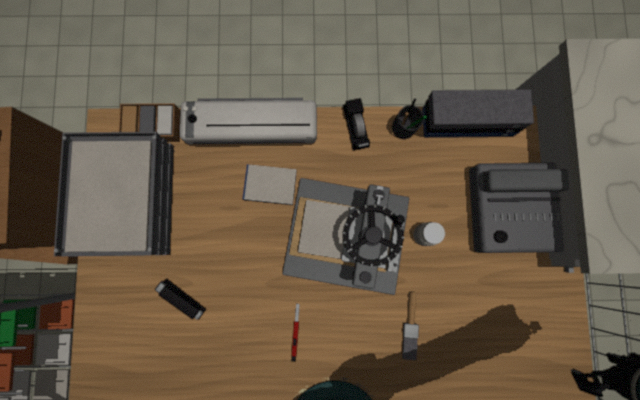

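View pics/scene0.png

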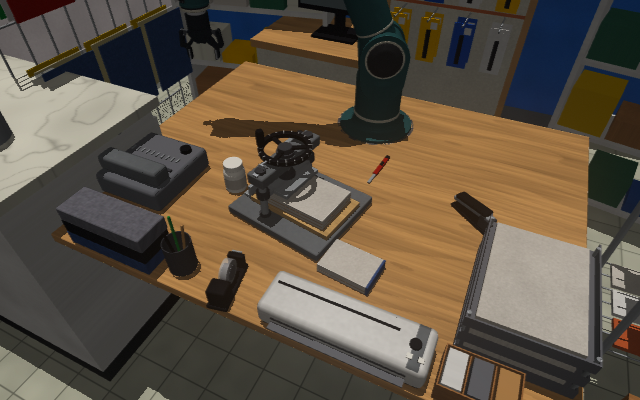

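The top view shows the press with corners near (302,180), (410,195), (392,292) and (284,276). Its loading end is to the left (+y), the wheel is centred near (373,235), and the handle seems to be near (400,219). I'll enlarge both views to measure.

Run:
```python
from h import *
a=load('top0')['img'][170:302,275:450,::-1]; b=load('scene0')['img'][115:265,215:380,::-1]
f=lambda i,s:cv2.convertScaleAbs(cv2.resize(i,None,fx=s,fy=s,interpolation=cv2.INTER_CUBIC),alpha=1.6,beta=15)
A=f(a,4.5);B=f(b,4); cv2.imwrite('pics/a.png',A); cv2.imwrite('pics/b.png',B); print(A.shape,B.shape)
```

```text
(594, 788, 3) (600, 660, 3)
```

View pics/a.png

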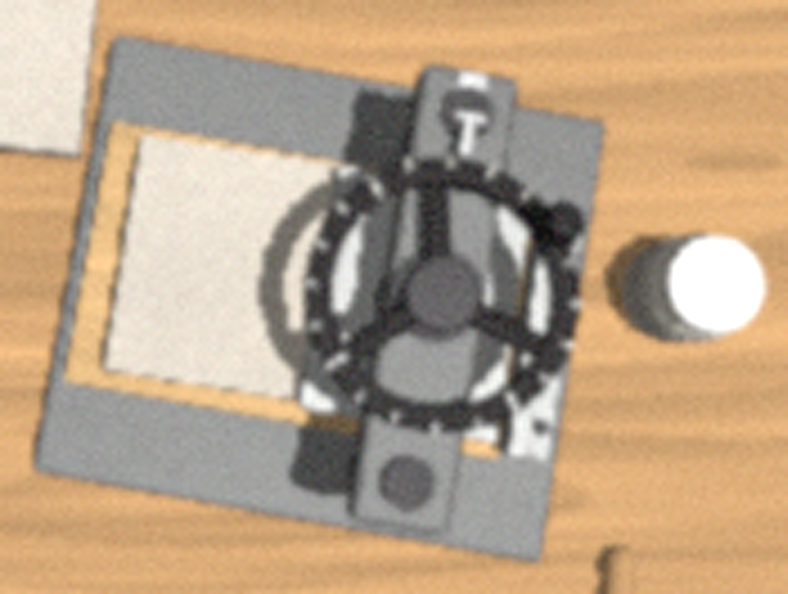

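View pics/b.png

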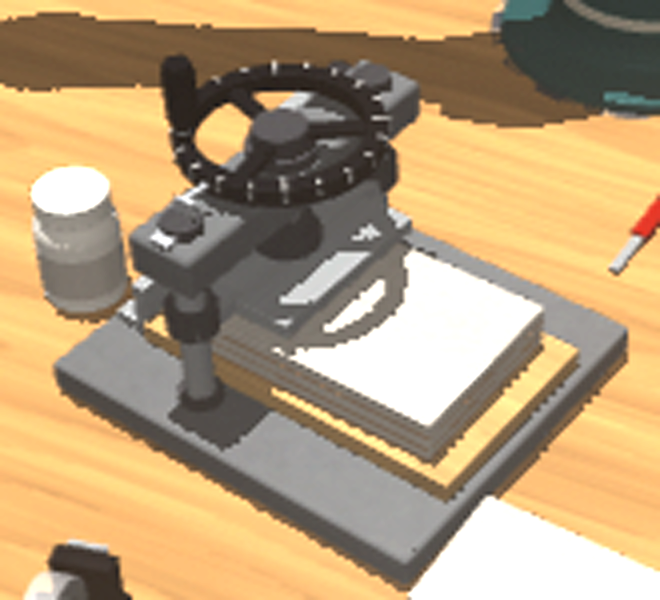

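```bash
cat > m.py <<'E'
from h import *
c=load('top0'); P=lambda x,y,z:onz(c,x/4.5+275-.39,y/4.5+170-.39,z)
cor=np.array([P(*p,.03)[:2] for p in [(115,38),(605,122),(540,560),(38,468)]])
loc=np.array([[.145,.215],[.145,-.115],[-.145,-.115],[-.145,.215]])
lc=loc-loc.mean(0); cc=cor-cor.mean(0)
U,S,V=np.linalg.svd(lc.T@cc); R2=(U@V).T; o=cor.mean(0)-R2@loc.mean(0)
print('res mm',1e3*(cor-(loc@R2.T+o))); yaw=np.arctan2(R2[1,0],R2[0,0])
print('press',o,'yaw deg',np.degrees(yaw)); inv=lambda p:R2.T@(np.array(p)[:2]-o)
print('wheel centre',P(444,295,.212),'local',inv(P(444,295,.212)))
for z in(.243,.269):
  h=inv(P(562,220,z)); print('handle',z,P(562,220,z),h,np.hypot(*h),np.degrees(np.arctan2(h[1],h[0])))
for z in (.078,.084,.09):
  a,b=inv(P(140,138,z)),inv(P(105,370,z)); print('pad',z,a,b,np.linalg.norm(a-b),'ang',np.degrees(np.arctan2(*(a-b)[::-1])))
np.savez('press.npz',R2=R2,o=o)
# scene view pad corners: nearest top (428,425),(545,310) ; bottom near (432,465)
s=load('scene0'); Q=lambda x,y,z:onz(s,x/4+215-.4,y/4+115-.4,z)
for z in (.078,.084,.09): print('scene top',z,inv(Q(430,428,z)),inv(Q(543,308,z)))
for z in (.042,.048,.054): print('scene bot',z,inv(Q(434,463,z)), 'bedcorner',inv(Q(447,488,z)),inv(Q(578,350,z)))
for n in[(410,578),(628,328),(57,372)]: print('scene base corner',inv(Q(*n,.03)))
E
python3 m.py
```

```text
res mm [[-3.31470811 -0.71635421]
 [-1.62166563  1.91770024]
 [ 2.09947091  1.91127857]
 [ 2.83690283 -3.1126246 ]]
press [ 0.53711552 -0.09358976] yaw deg -10.634702230615243
wheel centre [ 0.53594996 -0.09318788  0.212     ] local [-0.0012197   0.00017987]
handle 0.243 [ 0.57375696 -0.15267486  0.243     ] [ 0.04691603 -0.05130819] 0.06952441653058358 -47.56030884953083
handle 0.269 [ 0.57147428 -0.14682983  0.269     ] [ 0.04359389 -0.04598481] 0.06336426340231269 -46.52890406408454
pad 0.078 [0.07288468 0.18408778] [-0.07319535  0.17992882] 0.1461392207570407 ang 1.6307919066470682
pad 0.084 [0.07209198 0.18388117] [-0.07320924  0.17974439] 0.14536010309948802 ang 1.6307919066470526
pad 0.09 [0.07129929 0.18367455] [-0.07322314  0.17955995] 0.14458098544193537 ang 1.6307919066470584
scene top 0.078 [0.07166106 0.18079157] [-0.07609376  0.17674759]
scene top 0.084 [0.07644888 0.1841762 ] [-0.07025118  0.18016108]
scene top 0.09 [0.0812367  0.18756083] [-0.06440861  0.18357458]
scene bot 0.042 [0.06888841 0.18238707] bedcorner [0.08274387 0.20311597] [-0.08686954  0.20266383]
scene bot 0.048 [0.07349856 0.18562176] bedcorner [0.08725918 0.20620876] [-0.08119316  0.20575973]
scene bot 0.054 [0.07810872 0.18885646] bedcorner [0.09177449 0.20930156] [-0.07551679  0.20885562]
scene base corner [0.15334561 0.22307114]
scene base corner [-0.14132115  0.21438782]
scene base corner [ 0.14778918 -0.10468729]
```

Press: origin at world (0.537, -0.0935), yaw about -10.6°. Pad end face sits at press y ≈ 0.182, so the pads are about 47 mm short and crooked by about 1.6°. Bed top is at z ≈ 0.046. I'll push with the open gripper, both fingers on the end face. First I'll move above the loading end.

{"name": "play_rows", "arguments": {"motion": [{"tz": 0.0667},{"tz": 0.0667},{"tx": 0.0257,"ty": 0.0524,"spin": 0.8},{"tx": 0.0257,"ty": 0.0524,"spin": 0.8},{"tx": 0.0257,"ty": 0.0524,"spin": 0.8},{"tx": 0.0257,"ty": 0.0524,"spin": 0.8},{"tx": 0.0257,"ty": 0.0524,"spin": 0.8},{"tx": 0.0257,"ty": 0.0524,"spin": 0.8},{"tx": 0.0257,"ty": 0.0524,"spin": 0.8},{"tx": 0.0257,"ty": 0.0524,"spin": 0.8},{"tx": 0.0257,"ty": 0.0524,"spin": 0.8},{"tx": 0.0257,"ty": 0.0524,"spin": 0.8},{"tx": 0.0257,"ty": 0.0524,"spin": 0.8},{"tx": 0.0257,"ty": 0.0524,"spin": 0.8},{"tx": 0.0257,"ty": 0.0524,"spin": 0.8},{"tx": 0.0257,"ty": 0.0524,"spin": 0.8},{"tx": 0.0257,"ty": 0.0524,"spin": 0.8},{"tx": 0.0257,"ty": 0.0524,"spin": 0.8},{"tx": 0.0257,"ty": 0.0524,"spin": 0.8},{"tx": 0.0257,"ty": 0.0524,"spin": 0.8}], "hand": -1}}

```text
invalid input
```

{"name": "play_rows", "arguments": {"motion": [{"tx": 0,"ty": 0,"tz": 0.066,"spin": 0},{"tx": 0,"ty": 0,"tz": 0.066,"spin": 0}]}}

```text
time_s: 0.3
tcp_pos: [0.2314, -0.5797, 0.3304]
tool_rot: [[0.929, 0.371, -0.001], [0.371, -0.929, 0.003], [-0.0, -0.003, -1.0]]
contact_force: [0.2, -0.6, 1.6]
gripper_width: 0.0851
```

{"name": "play_rows", "arguments": {"motion": [{"tx": 0.0257,"ty": 0.0524,"tz": 0,"spin": 0.8},{"tx": 0.0257,"ty": 0.0524,"tz": 0,"spin": 0.8},{"tx": 0.0257,"ty": 0.0524,"tz": 0,"spin": 0.8},{"tx": 0.0257,"ty": 0.0524,"tz": 0,"spin": 0.8},{"tx": 0.0257,"ty": 0.0524,"tz": 0,"spin": 0.8},{"tx": 0.0257,"ty": 0.0524,"tz": 0,"spin": 0.8},{"tx": 0.0257,"ty": 0.0524,"tz": 0,"spin": 0.8},{"tx": 0.0257,"ty": 0.0524,"tz": 0,"spin": 0.8},{"tx": 0.0257,"ty": 0.0524,"tz": 0,"spin": 0.8},{"tx": 0.0257,"ty": 0.0524,"tz": 0,"spin": 0.8},{"tx": 0.0257,"ty": 0.0524,"tz": 0,"spin": 0.8},{"tx": 0.0257,"ty": 0.0524,"tz": 0,"spin": 0.8},{"tx": 0.0257,"ty": 0.0524,"tz": 0,"spin": 0.8},{"tx": 0.0257,"ty": 0.0524,"tz": 0,"spin": 0.8},{"tx": 0.0257,"ty": 0.0524,"tz": 0,"spin": 0.8},{"tx": 0.0257,"ty": 0.0524,"tz": 0,"spin": 0.8},{"tx": 0.0257,"ty": 0.0524,"tz": 0,"spin": 0.8},{"tx": 0.0257,"ty": 0.0524,"tz": 0,"spin": 0.8}]}}

```text
time_s: 2.1
tcp_pos: [0.5791, 0.1285, 0.33]
tool_rot: [[0.183, 0.983, -0.0], [0.983, -0.183, -0.0], [-0.0, -0.0, -1.0]]
contact_force: [0.5, -1.5, -0.0]
gripper_width: 0.0855
```

Run:
```python
from h import *
c=snap('wrist','w1'); print(-np.array(c['R']).T@np.array(c['t']))
```

```text
[0.5926379  0.20342786 0.472287  ]
```

View pics/w1.png

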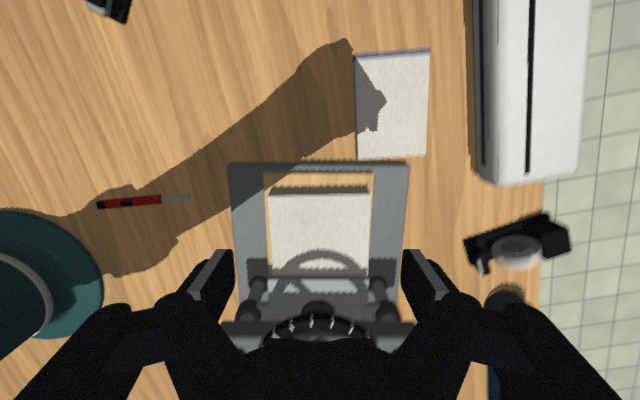

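The wrist view shows the base's loading edge from (229,163) to (409,163) and the pad's end top edge from about (270,193) to (368,188). I'll refine the yaw from those.

```bash
python3 - <<'E'
from h import *
c=load('w1'); d=np.load('press.npz'); R2,o=d['R2'],d['o']; g=cv2.cvtColor(c['img'],cv2.COLOR_RGB2GRAY).astype(float)
hsv=cv2.cvtColor(c['img'],cv2.COLOR_RGB2HSV)
sat=cv2.GaussianBlur(hsv[:,:,1].astype(float),(3,3),0)
def edge(cols,lo,hi,im,sg,z,nm):
    pts=[]
    for u in cols:
        gr=sg*np.diff(im[lo:hi,u]); k=gr.argmax(); pts.append(onz(c,u,lo+k+.5,z)[:2])
    pts=np.array(pts); l=cv2.fitLine(pts.astype(np.float32),cv2.DIST_HUBER,0,1e-4,1e-4).ravel()
    n=np.array([-l[1],l[0]]); print(nm,'ang',(np.degrees(np.arctan2(l[1],l[0]))+90)%180-90,'local',R2.T@(l[2:]-o),'sd mm',1e3*np.std((pts-l[2:])@n))
edge(range(245,396,3),155,171,sat,-1,.03,'base end')
edge(range(278,362,3),185,203,sat,-1,.081,'pad end top(sat)')
edge(range(278,362,3),187,203,cv2.GaussianBlur(g,(3,3),0),1,.081,'pad end top')
E
python3 - <<'E'
from h import *
i=load('/../w1' if 0 else 'w1')['img'][150:300,220:420,::-1]
cv2.imwrite('pics/c.png',cv2.resize(i,None,fx=4,fy=4,interpolation=cv2.INTER_CUBIC))
E
```

```text
base end ang -10.530609 local [0.00775395 0.22077718] sd mm 3.0722372042899536e-06
pad end top(sat) ang -9.590813 local [0.00196468 0.19239981] sd mm 0.8014624749344469
pad end top ang -9.503166 local [-0.00572138  0.18446899] sd mm 0.91200772893644
```

View pics/c.png

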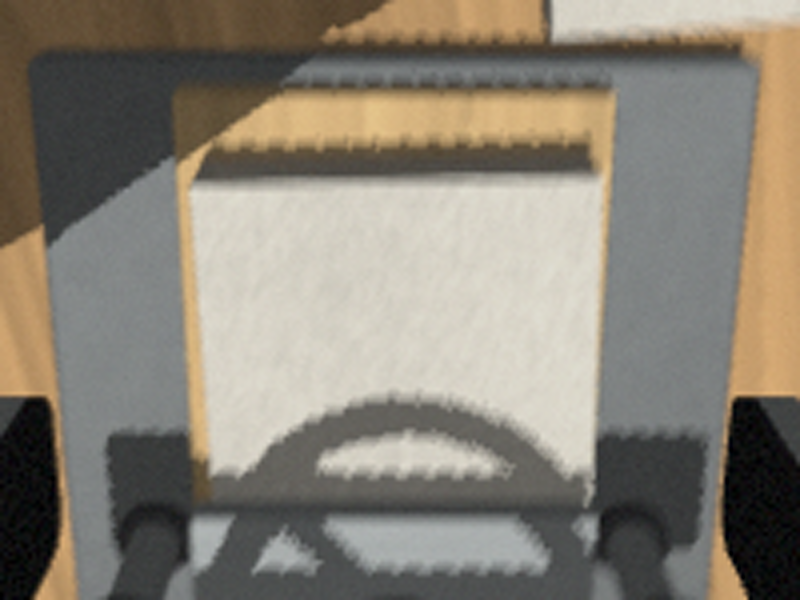

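{"name": "play_rows", "arguments": {"motion": [{"tx": 0,"ty": 0,"tz": -0.0633,"spin": 0},{"tx": 0,"ty": 0,"tz": -0.0633,"spin": 0},{"tx": 0,"ty": 0,"tz": -0.0633,"spin": 0},{"tx": 0,"ty": 0,"tz": -0.0633,"spin": 0},{"tx": 0,"ty": 0,"tz": -0.0633,"spin": 0},{"tx": 0,"ty": 0,"tz": -0.0633,"spin": 0},{"tx": 0,"ty": 0,"tz": 0,"spin": 0}]}}

```text
time_s: 2.85
tcp_pos: [0.575, 0.1259, 0.04]
tool_rot: [[0.184, 0.983, -0.009], [0.983, -0.184, -0.002], [-0.003, -0.009, -1.0]]
contact_force: [0.1, -0.4, 0.5]
gripper_width: 0.0855
```

{"name": "play_rows", "arguments": {"motion": [{"tx": -0.0025,"ty": -0.0131,"tz": 0.005,"spin": 0},{"tx": -0.0025,"ty": -0.0131,"tz": 0,"spin": 0},{"tx": -0.0007,"ty": -0.0039,"tz": 0,"spin": 0},{"tx": -0.0007,"ty": -0.0039,"tz": 0,"spin": 0},{"tx": -0.0007,"ty": -0.0039,"tz": 0,"spin": 0},{"tx": -0.0007,"ty": -0.0039,"tz": 0,"spin": 0},{"tx": -0.0007,"ty": -0.0039,"tz": 0,"spin": 0},{"tx": -0.0007,"ty": -0.0039,"tz": 0,"spin": 0}]}}

```text
time_s: 3.65
tcp_pos: [0.5724, 0.0907, 0.0497]
tool_rot: [[0.183, 0.983, 0.002], [0.983, -0.183, 0.001], [0.002, 0.001, -1.0]]
contact_force: [1.9, 5.0, 4.0]
gripper_width: 0.0856
```

{"name": "play_rows", "arguments": {"motion": [{"tx": -0.0007,"ty": -0.0039,"tz": 0,"spin": 0},{"tx": -0.0007,"ty": -0.0039,"tz": 0,"spin": 0},{"tx": -0.0007,"ty": -0.0039,"tz": 0,"spin": 0},{"tx": -0.0007,"ty": -0.0039,"tz": 0,"spin": 0}]}}

```text
time_s: 4.05
tcp_pos: [0.5701, 0.0792, 0.0497]
tool_rot: [[0.184, 0.983, 0.001], [0.983, -0.184, 0.001], [0.002, 0.001, -1.0]]
contact_force: [2.2, 5.9, 5.2]
gripper_width: 0.0853
```

{"name": "play_rows", "arguments": {"motion": [{"tx": -0.0007,"ty": -0.0039,"tz": 0,"spin": 0},{"tx": -0.0007,"ty": -0.0039,"tz": 0,"spin": 0},{"tx": -0.0007,"ty": -0.0039,"tz": 0,"spin": 0},{"tx": -0.0007,"ty": -0.0039,"tz": 0,"spin": 0}]}}

```text
time_s: 4.45
tcp_pos: [0.568, 0.0675, 0.0497]
tool_rot: [[0.184, 0.983, 0.001], [0.983, -0.184, 0.001], [0.002, 0.001, -1.0]]
contact_force: [0.8, 6.5, 5.8]
gripper_width: 0.0853
```

{"name": "play_rows", "arguments": {"motion": [{"tx": -0.0007,"ty": -0.0039,"tz": 0,"spin": 0},{"tx": -0.0007,"ty": -0.0039,"tz": 0,"spin": 0},{"tx": -0.0007,"ty": -0.0039,"tz": 0,"spin": 0}]}}

```text
time_s: 4.75
tcp_pos: [0.5664, 0.0587, 0.0497]
tool_rot: [[0.184, 0.983, 0.001], [0.983, -0.184, 0.001], [0.002, 0.001, -1.0]]
contact_force: [1.6, 5.9, 5.1]
gripper_width: 0.0852
```

{"name": "play_rows", "arguments": {"motion": [{"tx": -0.0003,"ty": -0.0013,"tz": 0,"spin": 0},{"tx": -0.0002,"ty": -0.0013,"tz": 0,"spin": 0},{"tx": -0.0003,"ty": -0.0013,"tz": 0,"spin": 0}]}}

```text
time_s: 5.05
tcp_pos: [0.5659, 0.0558, 0.0496]
tool_rot: [[0.184, 0.983, 0.001], [0.983, -0.184, 0.001], [0.001, 0.001, -1.0]]
contact_force: [1.6, 5.9, 4.1]
gripper_width: 0.0855
```

{"name": "play_rows", "arguments": {"motion": [{"tx": -0.0003,"ty": -0.0013,"tz": 0,"spin": 0},{"tx": -0.0002,"ty": -0.0013,"tz": 0,"spin": 0}]}}

```text
time_s: 5.25
tcp_pos: [0.5655, 0.0538, 0.0496]
tool_rot: [[0.184, 0.983, 0.001], [0.983, -0.184, 0.001], [0.001, 0.001, -1.0]]
contact_force: [0.8, 6.0, 3.9]
gripper_width: 0.0855
```

{"name": "play_rows", "arguments": {"motion": [{"tx": -0.0003,"ty": -0.0013,"tz": 0,"spin": 0}]}}

```text
time_s: 5.35
tcp_pos: [0.5652, 0.0529, 0.0496]
tool_rot: [[0.184, 0.983, 0.001], [0.983, -0.184, 0.001], [0.002, 0.001, -1.0]]
contact_force: [1.9, 4.8, 3.8]
gripper_width: 0.0855
```

{"name": "play_rows", "arguments": {"motion": [{"tx": -0.0003,"ty": -0.0013,"tz": 0,"spin": 0}]}}

```text
time_s: 5.45
tcp_pos: [0.565, 0.0519, 0.0496]
tool_rot: [[0.184, 0.983, 0.001], [0.983, -0.184, 0.001], [0.002, 0.001, -1.0]]
contact_force: [0.6, 6.1, 5.1]
gripper_width: 0.0856
```

{"name": "play_rows", "arguments": {"motion": [{"tx": -0.0003,"ty": -0.0013,"tz": 0,"spin": 0}]}}

```text
time_s: 5.55
tcp_pos: [0.5648, 0.0509, 0.0496]
tool_rot: [[0.184, 0.983, 0.001], [0.983, -0.184, 0.001], [0.002, 0.001, -1.0]]
contact_force: [2.2, 6.7, 5.5]
gripper_width: 0.0854
```

Local y is about 0.147, with no stop felt yet. I'll keep going in 1 mm steps.

{"name": "play_rows", "arguments": {"motion": [{"tx": -0.0003,"ty": -0.0013,"tz": 0,"spin": 0}]}}

```text
time_s: 5.65
tcp_pos: [0.5648, 0.0506, 0.0497]
tool_rot: [[0.183, 0.983, 0.002], [0.983, -0.183, 0.002], [0.003, 0.001, -1.0]]
contact_force: [4.8, 12.9, 0.3]
gripper_width: 0.0857
```

{"name": "play_rows", "arguments": {"motion": [{"tx": -0.0003,"ty": -0.0013,"tz": 0,"spin": 0}]}}

```text
time_s: 5.75
tcp_pos: [0.5648, 0.0505, 0.0497]
tool_rot: [[0.183, 0.983, 0.002], [0.983, -0.183, 0.004], [0.004, 0.002, -1.0]]
contact_force: [7.3, 18.9, -0.8]
gripper_width: 0.0857
```

{"name": "play_rows", "arguments": {"motion": [{"tx": -0.0002,"ty": -0.0013,"tz": 0,"spin": 0}]}}

```text
time_s: 5.85
tcp_pos: [0.5649, 0.0505, 0.0499]
tool_rot: [[0.183, 0.983, 0.003], [0.983, -0.183, 0.005], [0.005, 0.002, -1.0]]
contact_force: [8.0, 22.8, -1.8]
gripper_width: 0.0857
```

The stop is felt firmly: the force rises to about 24 N with no further movement, at local y 0.1465, which matches the prediction. I'll back off and lift out.

{"name": "play_rows", "arguments": {"motion": [{"tx": 0.0007,"ty": 0.0039,"tz": 0,"spin": 0},{"tx": 0.0025,"ty": 0.0131,"tz": 0,"spin": 0},{"tx": 0.005,"ty": 0.0262,"tz": 0,"spin": 0},{"tx": 0.0074,"ty": 0.0393,"tz": 0,"spin": 0},{"tx": 0,"ty": 0,"tz": 0.0633,"spin": 0},{"tx": 0,"ty": 0,"tz": 0.0633,"spin": 0},{"tx": 0,"ty": 0,"tz": 0.0633,"spin": 0},{"tx": 0,"ty": 0,"tz": 0.0633,"spin": 0},{"tx": 0,"ty": 0,"tz": 0.0633,"spin": 0},{"tx": 0,"ty": 0,"tz": 0.0633,"spin": 0},{"tx": 0,"ty": 0,"tz": 0.0,"spin": 0}]}}

```text
time_s: 6.95
tcp_pos: [0.5769, 0.11, 0.3402]
tool_rot: [[0.184, 0.983, 0.008], [0.983, -0.184, 0.001], [0.002, 0.008, -1.0]]
contact_force: [1.3, 0.5, -1.6]
gripper_width: 0.0854
```

Run:
```python
from h import *
c=snap('wrist','w2'); snap('top','t2')
d=np.load('press.npz'); R2,o=d['R2'],d['o']; g=cv2.GaussianBlur(cv2.cvtColor(c['img'],cv2.COLOR_RGB2GRAY),(3,3),0).astype(float)
print(r.read_state()['tcp_pos'])
i=c['img'][140:400,200:440,::-1]
a=cv2.resize(cv2.convertScaleAbs(i,alpha=1.3),None,fx=1.67,fy=1.67,interpolation=cv2.INTER_CUBIC)
a2=cv2.convertScaleAbs(cv2.resize(load('t2')['img'][170:302,275:450,::-1],None,fx=2.2,fy=2.2,interpolation=cv2.INTER_CUBIC),alpha=1.6,beta=15)
out=np.zeros((max(a.shape[0],a2.shape[0]),a.shape[1]+a2.shape[1],3),np.uint8); out[:a.shape[0],:a.shape[1]]=a; out[:a2.shape[0],a.shape[1]:]=a2
cv2.imwrite('pics/d.png',out); print(out.shape)
```

```text
[0.57551802 0.1090406  0.33475317]
(434, 786, 3)
```

View pics/d.png

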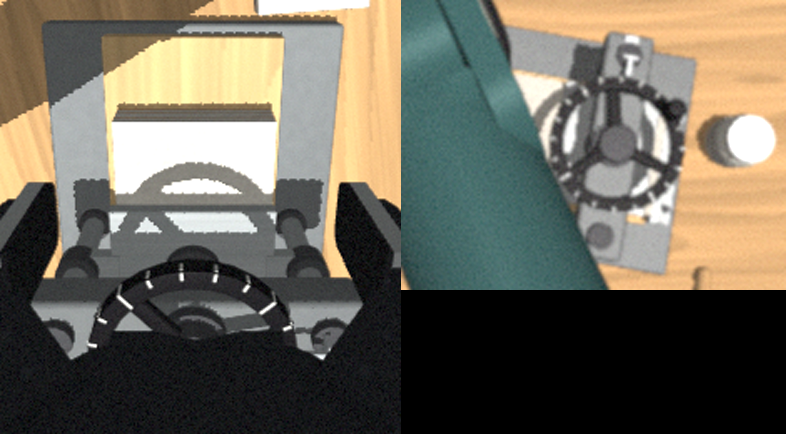

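The pad end edge is now parallel to the base edge, at (113,121) to (275,121) in the crop. The handle hasn't moved in the top view. Next I'll triangulate the handle.

Run:
```python
from h import *
d=np.load('press.npz'); R2,o=d['R2'],d['o']; t=load('top0'); s=load('scene0')
o1,d1=ray(t,562/4.5+275-.39,220/4.5+170-.39); 
for uv in [(178,62),(181,92),(187,122)]:
    o2,d2=ray(s,uv[0]/4+215-.4,uv[1]/4+115-.4)
    k=np.linalg.lstsq(np.c_[d1,-d2],o2-o1,rcond=None)[0]; p,q=o1+k[0]*d1,o2+k[1]*d2; print(p,q)
m=onz(s,181/4+215-.4,92/4+115-.4,.243); print('scene mid',m,R2.T@(m[:2]-o))
for X in [(.572,-.149,z) for z in (.217,.243,.269)]:
    u,v=proj(t,X); print('top crop',(u-275+.39)*4.5,(v-170+.39)*4.5); u,v=proj(s,X); print('scene crop',(u-215+.4)*4,(v-115+.4)*4)
print(r.read_state()['joints'])
```

```text
[ 0.57147245 -0.14682513  0.26902092] [ 0.57192677 -0.14778067  0.26927562]
[ 0.57350434 -0.15202802  0.2458773 ] [ 0.57172454 -0.14822846  0.24486687]
[ 0.57554809 -0.15726126  0.22259867] [ 0.57072925 -0.14675416  0.21981351]
scene mid [ 0.56946353 -0.14978404  0.243     ] [ 0.04216286 -0.04925935]
top crop 544.9780300370835 227.52789142940148
scene crop 183.61890317717084 125.51313697717066
top crop 555.2683738128281 223.3522327717687
scene crop 180.07054610899476 94.21846426515808
top crop 566.1230951750827 218.94755862090838
scene crop 176.4141595211698 61.97102710590796
[ 0.28119943  0.33236381 -0.6699067   1.56506769  0.21161525  1.31675188
 -0.60091943]
```

{"name": "play_rows", "arguments": {"motion": [{"tx": -0.0007,"ty": -0.057,"tz": 0.0,"spin": 0},{"tx": -0.0007,"ty": -0.057,"tz": 0,"spin": 0},{"tx": -0.0007,"ty": -0.057,"tz": 0,"spin": 0},{"tx": -0.0007,"ty": -0.057,"tz": 0,"spin": 0},{"tx": -0.0007,"ty": -0.057,"tz": 0,"spin": 0},{"tx": -0.0007,"ty": -0.057,"tz": 0,"spin": 0},{"tx": 0,"ty": 0,"tz": 0,"spin": 0},{"tx": 0,"ty": 0,"tz": 0,"spin": 0}]}}

```text
time_s: 7.85
tcp_pos: [0.5717, -0.1484, 0.3325]
tool_rot: [[0.186, 0.982, -0.003], [0.982, -0.186, 0.001], [0.0, -0.003, -1.0]]
contact_force: [-0.3, 0.4, -0.5]
gripper_width: 0.085
```

{"name": "play_rows", "arguments": {"motion": [{"tx": 0,"ty": 0,"tz": -0.0469,"spin": 0},{"tx": 0,"ty": 0,"tz": -0.0469,"spin": 0},{"tx": 0,"ty": 0,"tz": -0.0469,"spin": 0},{"tx": 0,"ty": 0,"tz": 0,"spin": 0},{"tx": 0,"ty": 0,"tz": 0,"spin": 0}]}}

```text
time_s: 8.35
tcp_pos: [0.5724, -0.1466, 0.229]
tool_rot: [[0.183, 0.983, -0.001], [0.983, -0.183, 0.001], [0.0, -0.001, -1.0]]
contact_force: [0.3, 0.0, 0.1]
gripper_width: 0.0855
```

{"name": "play_rows", "arguments": {"motion": [{"tx": 0,"ty": 0,"tz": 0,"spin": 0},{"tx": 0,"ty": 0,"tz": 0,"spin": 0},{"tx": 0,"ty": 0,"tz": 0,"spin": 0},{"tx": 0,"ty": 0,"tz": 0,"spin": 0},{"tx": 0,"ty": 0,"tz": 0,"spin": 0},{"tx": 0,"ty": 0,"tz": 0,"spin": 0},{"tx": 0,"ty": 0,"tz": 0,"spin": 0},{"tx": 0,"ty": 0,"tz": 0,"spin": 0}], "hand": 1, "squeeze": 50}}

```text
time_s: 9.15
tcp_pos: [0.572, -0.1475, 0.2292]
tool_rot: [[0.185, 0.983, -0.0], [0.983, -0.185, -0.0], [-0.0, -0.0, -1.0]]
contact_force: [-6.9, 1.7, 10.1]
gripper_width: 0.0216
```

The handle is gripped (opening 21.6 mm). Next I'll work out the steps round the circle, at 0.05 rad per row.

Run:
```python
import numpy as np
a=np.radians(-57)-.05*np.arange(0,82); p=.066*np.c_[np.cos(a),np.sin(a)]/.75
d=np.diff(np.round(p,4),axis=0)
for i in range(0,80,2): print(round(.05*i,2),d[i].round(4),d[i+1].round(4))
```

```text
0.0 [-0.0037 -0.0023] [-0.0039 -0.0021]
0.1 [-0.0039 -0.0019] [-0.0041 -0.0018]
0.2 [-0.0041 -0.0015] [-0.0042 -0.0013]
0.3 [-0.0043 -0.0011] [-0.0043 -0.0008]
0.4 [-0.0043 -0.0007] [-0.0044 -0.0004]
0.5 [-0.0044 -0.0003] [-0.0044  0.    ]
0.6 [-0.0044  0.0002] [-0.0044  0.0005]
0.7 [-0.0043  0.0006] [-0.0044  0.0009]
0.8 [-0.0042  0.0011] [-0.0042  0.0013]
0.9 [-0.0042  0.0015] [-0.004   0.0017]
1.0 [-0.004   0.0019] [-0.0038  0.0021]
1.1 [-0.0038  0.0023] [-0.0036  0.0025]
1.2 [-0.0035  0.0026] [-0.0034  0.0029]
1.3 [-0.0032  0.003 ] [-0.0031  0.0031]
1.4 [-0.0029  0.0033] [-0.0027  0.0035]
1.5 [-0.0026  0.0035] [-0.0024  0.0037]
1.6 [-0.0022  0.0039] [-0.002   0.0039]
1.7 [-0.0018  0.004 ] [-0.0016  0.0041]
1.8 [-0.0014  0.0042] [-0.0011  0.0042]
1.9 [-0.001   0.0043] [-0.0008  0.0043]
2.0 [-0.0005  0.0044] [-0.0003  0.0044]
2.1 [-0.0001  0.0044] [0.0001 0.0044]
2.2 [0.0004 0.0044] [0.0005 0.0043]
2.3 [0.0008 0.0044] [0.001  0.0042]
2.4 [0.0012 0.0043] [0.0014 0.0041]
2.5 [0.0017 0.0041] [0.0018 0.004 ]
2.6 [0.002  0.0039] [0.0022 0.0038]
2.7 [0.0024 0.0037] [0.0026 0.0036]
2.8 [0.0028 0.0034] [0.0029 0.0033]
2.9 [0.0031 0.0031] [0.0032 0.003 ]
3.0 [0.0034 0.0028] [0.0035 0.0026]
3.1 [0.0037 0.0025] [0.0038 0.0023]
3.2 [0.0038 0.0021] [0.004  0.0018]
3.3 [0.0041 0.0017] [0.0041 0.0015]
3.4 [0.0042 0.0013] [0.0043 0.001 ]
3.5 [0.0043 0.0009] [0.0044 0.0006]
3.6 [0.0044 0.0004] [0.0044 0.0002]
3.7 [0.0044 0.    ] [ 0.0043 -0.0003]
3.8 [ 0.0044 -0.0005] [ 0.0044 -0.0007]
3.9 [ 0.0043 -0.0009] [ 0.0042 -0.0011]
```

{"name": "play_rows", "arguments": {"motion": [{"tx": -0.0037,"ty": -0.0023,"tz": 0,"spin": 0},{"tx": -0.0039,"ty": -0.0021,"tz": 0,"spin": 0}]}}

```text
time_s: 9.35
tcp_pos: [0.5677, -0.1499, 0.2293]
tool_rot: [[0.183, 0.983, 0.003], [0.983, -0.183, 0.001], [0.001, 0.002, -1.0]]
contact_force: [6.0, 7.0, 2.7]
gripper_width: 0.0216
```

{"name": "play_rows", "arguments": {"motion": [{"tx": -0.0039,"ty": -0.0019,"tz": 0,"spin": 0},{"tx": -0.0041,"ty": -0.0018,"tz": 0,"spin": 0}]}}

```text
time_s: 9.55
tcp_pos: [0.5617, -0.1527, 0.2293]
tool_rot: [[0.183, 0.983, 0.003], [0.983, -0.183, 0.001], [0.001, 0.002, -1.0]]
contact_force: [5.9, 6.7, 1.5]
gripper_width: 0.0217
```

{"name": "play_rows", "arguments": {"motion": [{"tx": -0.0041,"ty": -0.0015,"tz": 0,"spin": 0},{"tx": -0.0042,"ty": -0.0013,"tz": 0,"spin": 0}]}}

```text
time_s: 9.75
tcp_pos: [0.5555, -0.1548, 0.2293]
tool_rot: [[0.183, 0.983, 0.003], [0.983, -0.183, 0.001], [0.001, 0.003, -1.0]]
contact_force: [6.7, 6.0, 1.9]
gripper_width: 0.0215
```

{"name": "play_rows", "arguments": {"motion": [{"tx": -0.0043,"ty": -0.0011,"tz": 0,"spin": 0},{"tx": -0.0043,"ty": -0.0008,"tz": 0,"spin": 0}]}}

```text
time_s: 9.95
tcp_pos: [0.5491, -0.1563, 0.2293]
tool_rot: [[0.183, 0.983, 0.003], [0.983, -0.183, 0.001], [0.001, 0.003, -1.0]]
contact_force: [7.9, 5.7, 2.6]
gripper_width: 0.0218
```

{"name": "play_rows", "arguments": {"motion": [{"tx": -0.0043,"ty": -0.0007,"tz": 0,"spin": 0},{"tx": -0.0044,"ty": -0.0004,"tz": 0,"spin": 0}]}}

```text
time_s: 10.15
tcp_pos: [0.5426, -0.1571, 0.2293]
tool_rot: [[0.184, 0.983, 0.003], [0.983, -0.184, 0.001], [0.001, 0.003, -1.0]]
contact_force: [6.9, 5.0, 2.0]
gripper_width: 0.0216
```

{"name": "play_rows", "arguments": {"motion": [{"tx": -0.0044,"ty": -0.0003,"tz": 0,"spin": 0},{"tx": -0.0044,"ty": 0,"tz": 0,"spin": 0}]}}

```text
time_s: 10.35
tcp_pos: [0.5361, -0.1573, 0.2293]
tool_rot: [[0.183, 0.983, 0.003], [0.983, -0.183, 0.001], [0.001, 0.003, -1.0]]
contact_force: [7.3, 6.6, 0.9]
gripper_width: 0.0217
```

{"name": "play_rows", "arguments": {"motion": [{"tx": -0.0044,"ty": 0.0002,"tz": 0,"spin": 0},{"tx": -0.0044,"ty": 0.0005,"tz": 0,"spin": 0}]}}

```text
time_s: 10.55
tcp_pos: [0.5295, -0.1568, 0.2293]
tool_rot: [[0.183, 0.983, 0.003], [0.983, -0.183, 0.001], [0.001, 0.003, -1.0]]
contact_force: [8.8, 5.4, 0.1]
gripper_width: 0.0212
```

{"name": "play_rows", "arguments": {"motion": [{"tx": -0.0043,"ty": 0.0006,"tz": 0,"spin": 0},{"tx": -0.0044,"ty": 0.0009,"tz": 0,"spin": 0}]}}

```text
time_s: 10.75
tcp_pos: [0.5231, -0.1558, 0.2294]
tool_rot: [[0.184, 0.983, 0.003], [0.983, -0.184, 0.001], [0.001, 0.003, -1.0]]
contact_force: [9.9, 5.9, -0.1]
gripper_width: 0.0215
```

{"name": "play_rows", "arguments": {"motion": [{"tx": -0.0042,"ty": 0.0011,"tz": 0,"spin": 0},{"tx": -0.0042,"ty": 0.0013,"tz": 0,"spin": 0}]}}

```text
time_s: 10.95
tcp_pos: [0.5168, -0.1541, 0.2293]
tool_rot: [[0.184, 0.983, 0.004], [0.983, -0.184, 0.0], [0.001, 0.003, -1.0]]
contact_force: [9.3, 3.7, -0.8]
gripper_width: 0.0219
```

{"name": "play_rows", "arguments": {"motion": [{"tx": -0.0042,"ty": 0.0015,"tz": 0,"spin": 0},{"tx": -0.004,"ty": 0.0017,"tz": 0,"spin": 0}]}}

```text
time_s: 11.15
tcp_pos: [0.5107, -0.1517, 0.2294]
tool_rot: [[0.184, 0.983, 0.004], [0.983, -0.184, 0.0], [0.001, 0.004, -1.0]]
contact_force: [10.5, 4.5, -1.0]
gripper_width: 0.0214
```

{"name": "play_rows", "arguments": {"motion": [{"tx": -0.004,"ty": 0.0019,"tz": 0,"spin": 0},{"tx": -0.0038,"ty": 0.0021,"tz": 0,"spin": 0}]}}

```text
time_s: 11.35
tcp_pos: [0.5049, -0.1488, 0.2293]
tool_rot: [[0.184, 0.983, 0.004], [0.983, -0.184, 0.0], [0.001, 0.004, -1.0]]
contact_force: [10.2, 3.1, -0.8]
gripper_width: 0.0214
```

{"name": "play_rows", "arguments": {"motion": [{"tx": -0.0038,"ty": 0.0023,"tz": 0,"spin": 0},{"tx": -0.0036,"ty": 0.0025,"tz": 0,"spin": 0}]}}

```text
time_s: 11.55
tcp_pos: [0.4994, -0.1453, 0.2294]
tool_rot: [[0.184, 0.983, 0.004], [0.983, -0.184, 0.0], [0.001, 0.004, -1.0]]
contact_force: [11.7, 3.1, -1.5]
gripper_width: 0.0217
```

{"name": "play_rows", "arguments": {"motion": [{"tx": -0.0035,"ty": 0.0026,"tz": 0,"spin": 0},{"tx": -0.0034,"ty": 0.0029,"tz": 0,"spin": 0}]}}

```text
time_s: 11.75
tcp_pos: [0.4943, -0.1414, 0.2293]
tool_rot: [[0.184, 0.983, 0.004], [0.983, -0.184, 0.0], [0.001, 0.004, -1.0]]
contact_force: [11.3, 1.7, -2.0]
gripper_width: 0.0219
```

{"name": "play_rows", "arguments": {"motion": [{"tx": -0.0032,"ty": 0.003,"tz": 0,"spin": 0},{"tx": -0.0031,"ty": 0.0031,"tz": 0,"spin": 0}]}}

```text
time_s: 11.95
tcp_pos: [0.4896, -0.1369, 0.2293]
tool_rot: [[0.184, 0.983, 0.004], [0.983, -0.184, -0.0], [0.001, 0.004, -1.0]]
contact_force: [13.1, 1.3, -2.4]
gripper_width: 0.0214
```

```bash
cat > log.txt <<'E'
.5677 -.1499 6.0 7.0
.5617 -.1527 5.9 6.7
.5555 -.1548 6.7 6.0
.5491 -.1563 7.9 5.7
.5426 -.1571 6.9 5.0
.5361 -.1573 7.3 6.6
.5295 -.1568 8.8 5.4
.5231 -.1558 9.9 5.9
.5168 -.1541 9.3 3.7
.5107 -.1517 10.5 4.5
.5049 -.1488 10.2 3.1
.4994 -.1453 11.7 3.1
.4943 -.1414 11.3 1.7
.4896 -.1369 13.1 1.3
E
cat > fit.py <<'E'
import numpy as np
from scipy.optimize import least_squares
L=np.loadtxt('log.txt'); p,F=L[:,:2],L[:,2:]
s=least_squares(lambda c:np.hypot(*(p-c[:2]).T)-c[2],[.5365,-.0934,.066]); C=s.x[:2]; print('C',s.x,'max mm',1e3*abs(s.fun).max())
a=np.unwrap(np.arctan2(*(p-C).T[::-1])); th=np.radians(-57)-a
t=np.c_[np.sin(a),-np.cos(a)]; n=np.c_[np.cos(a),np.sin(a)]
ft=-(F*t).sum(1); fr=(F*n).sum(1)
for x in zip(th,ft,fr): print('%.3f  tan %.1f  rad %.1f'%x)
if len(th)>8:
    best=None
    for k in np.arange(.1,th[-1],.02):
        for m in ('free','k5'):
            h=np.maximum(th-k,0); 
            if m=='k5': b=np.mean(ft-5*h); e=np.sum((ft-5*h-b)**2); print(end='') ; q=(e,k,b,5,m)
            else: A=np.c_[np.ones_like(h),h]; c,*_=np.linalg.lstsq(A,ft,rcond=None); q=(np.sum((ft-A@c)**2),k,*c,m)
            best=best or {}; 
            if m not in best or q[0]<best[m][0]: best[m]=q
    print(best)
E
python3 fit.py
```

```text
C [ 0.53734492 -0.09130104  0.06602606] max mm 0.05897055111590832
0.098  tan 8.5  rad -3.5
0.198  tan 8.0  rad -4.1
0.297  tan 8.1  rad -3.9
0.397  tan 8.8  rad -4.2
0.496  tan 7.3  rad -4.4
0.595  tan 7.2  rad -6.7
0.695  tan 8.1  rad -6.4
0.793  tan 8.4  rad -7.9
0.892  tan 7.7  rad -6.4
0.991  tan 7.8  rad -8.4
1.090  tan 7.4  rad -7.7
1.188  tan 7.8  rad -9.3
1.286  tan 7.5  rad -8.7
1.384  tan 8.1  rad -10.4
{'free': (np.float64(2.6259392999703706), np.float64(0.1), np.float64(8.172095605706641), np.float64(-0.4317069099722801), 'free'), 'k5': (np.float64(2.9916306916363085), np.float64(1.3400000000000003), np.float64(7.87860128209065), 5, 'k5')}
```

The circle fit is very good (r = 66.03 mm, residual below 0.06 mm). Tangential force is flat at 7.9 N with about 0.4 N of scatter, so there's no touch yet. Continuing.

{"name": "play_rows", "arguments": {"motion": [{"tx": -0.0025,"ty": 0.0033,"tz": 0,"spin": 0},{"tx": -0.0023,"ty": 0.0035,"tz": 0,"spin": 0}]}}

```text
time_s: 12.15
tcp_pos: [0.4857, -0.1323, 0.2293]
tool_rot: [[0.185, 0.983, 0.004], [0.983, -0.185, -0.001], [-0.0, 0.004, -1.0]]
contact_force: [8.7, -2.9, -0.6]
gripper_width: 0.0216
```

{"name": "play_rows", "arguments": {"motion": [{"tx": -0.0024,"ty": 0.0035,"tz": 0,"spin": 0},{"tx": -0.0022,"ty": 0.0037,"tz": 0,"spin": 0}]}}

```text
time_s: 12.35
tcp_pos: [0.4821, -0.1272, 0.2293]
tool_rot: [[0.185, 0.983, 0.003], [0.983, -0.185, -0.001], [-0.0, 0.003, -1.0]]
contact_force: [8.1, -4.0, -0.2]
gripper_width: 0.0214
```

{"name": "play_rows", "arguments": {"motion": [{"tx": -0.0022,"ty": 0.0039,"tz": 0,"spin": 0},{"tx": -0.002,"ty": 0.0039,"tz": 0,"spin": 0}]}}

```text
time_s: 12.55
tcp_pos: [0.4788, -0.1216, 0.2293]
tool_rot: [[0.185, 0.983, 0.003], [0.983, -0.185, -0.001], [-0.001, 0.003, -1.0]]
contact_force: [6.5, -5.5, 1.0]
gripper_width: 0.0213
```

{"name": "play_rows", "arguments": {"motion": [{"tx": -0.0018,"ty": 0.004,"tz": 0,"spin": 0},{"tx": -0.0016,"ty": 0.0041,"tz": 0,"spin": 0}]}}

```text
time_s: 12.75
tcp_pos: [0.4761, -0.1157, 0.2293]
tool_rot: [[0.185, 0.983, 0.003], [0.983, -0.185, -0.002], [-0.001, 0.003, -1.0]]
contact_force: [5.3, -7.0, 1.9]
gripper_width: 0.0218
```

{"name": "play_rows", "arguments": {"motion": [{"tx": -0.0014,"ty": 0.0042,"tz": 0,"spin": 0},{"tx": -0.0011,"ty": 0.0042,"tz": 0,"spin": 0}]}}

```text
time_s: 12.95
tcp_pos: [0.474, -0.1095, 0.2293]
tool_rot: [[0.186, 0.983, 0.002], [0.983, -0.186, -0.002], [-0.001, 0.002, -1.0]]
contact_force: [3.1, -6.8, 3.4]
gripper_width: 0.0215
```

{"name": "play_rows", "arguments": {"motion": [{"tx": -0.001,"ty": 0.0043,"tz": 0,"spin": 0},{"tx": -0.0008,"ty": 0.0043,"tz": 0,"spin": 0}]}}

```text
time_s: 13.15
tcp_pos: [0.4725, -0.1032, 0.2293]
tool_rot: [[0.186, 0.983, 0.002], [0.983, -0.186, -0.002], [-0.001, 0.002, -1.0]]
contact_force: [1.0, -7.6, 5.1]
gripper_width: 0.0217
```

{"name": "play_rows", "arguments": {"motion": [{"tx": -0.0005,"ty": 0.0044,"tz": 0,"spin": 0},{"tx": -0.0003,"ty": 0.0044,"tz": 0,"spin": 0}]}}

```text
time_s: 13.35
tcp_pos: [0.4717, -0.0967, 0.2292]
tool_rot: [[0.186, 0.983, 0.001], [0.983, -0.186, -0.002], [-0.002, 0.002, -1.0]]
contact_force: [-1.2, -7.4, 7.0]
gripper_width: 0.0215
```

{"name": "play_rows", "arguments": {"motion": [{"tx": -0.0001,"ty": 0.0044,"tz": 0,"spin": 0},{"tx": 0.0001,"ty": 0.0044,"tz": 0,"spin": 0}]}}

```text
time_s: 13.55
tcp_pos: [0.4715, -0.0901, 0.2292]
tool_rot: [[0.186, 0.983, 0.001], [0.983, -0.186, -0.002], [-0.002, 0.001, -1.0]]
contact_force: [-1.9, -7.5, 7.9]
gripper_width: 0.0217
```

```bash
cat >> log.txt <<'E'
.4857 -.1323 8.7 -2.9
.4821 -.1272 8.1 -4.0
.4788 -.1216 6.5 -5.5
.4761 -.1157 5.3 -7.0
.4740 -.1095 3.1 -6.8
.4725 -.1032 1.0 -7.6
.4717 -.0967 -1.2 -7.4
.4715 -.0901 -1.9 -7.5
E
python3 fit.py | tail -11
```

```text
1.288  tan 7.4  rad -8.7
1.386  tan 8.1  rad -10.4
1.478  tan 7.7  rad -5.0
1.573  tan 7.8  rad -4.6
1.672  tan 7.9  rad -3.3
1.770  tan 8.5  rad -2.4
1.870  tan 7.4  rad -1.1
1.968  tan 7.7  rad 0.4
2.067  tan 7.3  rad 1.8
2.168  tan 7.5  rad 1.7
{'free': (np.float64(3.546127248701516), np.float64(0.1), np.float64(8.097652560907049), np.float64(-0.2668248244829274), 'free'), 'k5': (np.float64(4.177898412800109), np.float64(2.1600000000000006), np.float64(7.819667415764493), 5, 'k5')}
```

{"name": "play_rows", "arguments": {"motion": [{"tx": 0.0004,"ty": 0.0044,"tz": 0,"spin": 0},{"tx": 0.0005,"ty": 0.0043,"tz": 0,"spin": 0}]}}

```text
time_s: 13.75
tcp_pos: [0.472, -0.0835, 0.2292]
tool_rot: [[0.186, 0.983, 0.0], [0.983, -0.186, -0.002], [-0.002, 0.0, -1.0]]
contact_force: [-4.9, -7.3, 10.6]
gripper_width: 0.0218
```

{"name": "play_rows", "arguments": {"motion": [{"tx": 0.0008,"ty": 0.0044,"tz": 0,"spin": 0},{"tx": 0.001,"ty": 0.0042,"tz": 0,"spin": 0}]}}

```text
time_s: 13.95
tcp_pos: [0.4731, -0.0769, 0.2292]
tool_rot: [[0.186, 0.983, -0.0], [0.983, -0.186, -0.002], [-0.002, -0.0, -1.0]]
contact_force: [-8.5, -7.0, 12.6]
gripper_width: 0.022
```

{"name": "play_rows", "arguments": {"motion": [{"tx": 0.0012,"ty": 0.0043,"tz": 0,"spin": 0},{"tx": 0.0014,"ty": 0.0041,"tz": 0,"spin": 0}]}}

```text
time_s: 14.15
tcp_pos: [0.4749, -0.0705, 0.2291]
tool_rot: [[0.186, 0.983, -0.001], [0.983, -0.186, -0.002], [-0.002, -0.001, -1.0]]
contact_force: [-9.4, -5.6, 14.1]
gripper_width: 0.0218
```

{"name": "play_rows", "arguments": {"motion": [{"tx": 0.0017,"ty": 0.0041,"tz": 0,"spin": 0},{"tx": 0.0018,"ty": 0.004,"tz": 0,"spin": 0}]}}

```text
time_s: 14.35
tcp_pos: [0.4774, -0.0641, 0.2292]
tool_rot: [[0.185, 0.983, -0.001], [0.983, -0.185, -0.001], [-0.002, -0.001, -1.0]]
contact_force: [-11.4, -3.3, 15.0]
gripper_width: 0.0217
```

{"name": "play_rows", "arguments": {"motion": [{"tx": 0.002,"ty": 0.0039,"tz": 0,"spin": 0},{"tx": 0.0022,"ty": 0.0038,"tz": 0,"spin": 0}]}}

```text
time_s: 14.55
tcp_pos: [0.4805, -0.0582, 0.2292]
tool_rot: [[0.185, 0.983, -0.001], [0.983, -0.185, -0.001], [-0.002, -0.001, -1.0]]
contact_force: [-12.9, -3.4, 16.0]
gripper_width: 0.0217
```

{"name": "play_rows", "arguments": {"motion": [{"tx": 0.0024,"ty": 0.0037,"tz": 0,"spin": 0},{"tx": 0.0026,"ty": 0.0036,"tz": 0,"spin": 0}]}}

```text
time_s: 14.75
tcp_pos: [0.4841, -0.0526, 0.2291]
tool_rot: [[0.185, 0.983, -0.002], [0.983, -0.185, -0.001], [-0.001, -0.001, -1.0]]
contact_force: [-13.1, -1.9, 17.5]
gripper_width: 0.0216
```

{"name": "play_rows", "arguments": {"motion": [{"tx": 0.0022,"ty": 0.0038,"tz": 0,"spin": 0},{"tx": 0.0022,"ty": 0.0037,"tz": 0,"spin": 0}]}}

```text
time_s: 14.95
tcp_pos: [0.4879, -0.0475, 0.2292]
tool_rot: [[0.185, 0.983, -0.0], [0.983, -0.185, -0.002], [-0.002, -0.0, -1.0]]
contact_force: [-6.8, -7.8, 10.9]
gripper_width: 0.0215
```

{"name": "play_rows", "arguments": {"motion": [{"tx": 0.0031,"ty": 0.0033,"tz": 0,"spin": 0},{"tx": 0.0032,"ty": 0.0032,"tz": 0,"spin": 0}]}}

```text
time_s: 15.15
tcp_pos: [0.4926, -0.0427, 0.2292]
tool_rot: [[0.186, 0.983, -0.0], [0.983, -0.186, -0.002], [-0.002, -0.0, -1.0]]
contact_force: [-8.4, -6.0, 12.6]
gripper_width: 0.0217
```

{"name": "play_rows", "arguments": {"motion": [{"tx": 0.0034,"ty": 0.003,"tz": 0,"spin": 0},{"tx": 0.0035,"ty": 0.0028,"tz": 0,"spin": 0}]}}

```text
time_s: 15.35
tcp_pos: [0.4978, -0.0383, 0.2292]
tool_rot: [[0.186, 0.983, -0.001], [0.983, -0.186, -0.002], [-0.002, -0.0, -1.0]]
contact_force: [-9.2, -6.2, 13.7]
gripper_width: 0.0213
```

```bash
cat >> log.txt <<'E'
.4720 -.0835 -4.9 -7.3
.4731 -.0769 -8.5 -7.0
.4749 -.0705 -9.4 -5.6
.4774 -.0641 -11.4 -3.3
.4805 -.0582 -12.9 -3.4
.4841 -.0526 -13.1 -1.9
E
python3 fit.py | tail -9
```

```text
2.067  tan 7.3  rad 1.8
2.167  tan 7.5  rad 1.7
2.268  tan 7.8  rad 4.0
2.369  tan 8.7  rad 6.7
2.470  tan 8.3  rad 7.1
2.575  tan 7.7  rad 9.0
2.676  tan 9.4  rad 9.4
2.777  tan 9.3  rad 9.5
{'free': (np.float64(5.625635488779287), np.float64(2.2200000000000006), np.float64(7.820110335199525), np.float64(2.411009291270628), 'free'), 'k5': (np.float64(5.824433259449962), np.float64(2.4800000000000004), np.float64(7.871487997196593), 5, 'k5')}
```

```bash
cat >> log.txt <<'E'
.4879 -.0475 -6.8 -7.8
.4926 -.0427 -8.4 -6.0
.4978 -.0383 -9.2 -6.2
E
python3 fit.py | tail -8
```

```text
2.468  tan 8.3  rad 7.2
2.572  tan 7.7  rad 9.0
2.673  tan 9.4  rad 9.4
2.774  tan 9.2  rad 9.5
2.871  tan 10.3  rad -0.1
2.972  tan 10.2  rad 1.3
3.075  tan 11.1  rad 0.5
{'free': (np.float64(5.953464596823743), np.float64(2.5200000000000005), np.float64(7.873521779999467), np.float64(5.909379379764617), 'free'), 'k5': (np.float64(6.032337805840255), np.float64(2.4400000000000004), np.float64(7.844925811481193), 5, 'k5')}
```

{"name": "play_rows", "arguments": {"motion": [{"tx": 0.0035,"ty": 0.0027,"tz": 0,"spin": 0},{"tx": 0.0036,"ty": 0.0025,"tz": 0,"spin": 0}]}}

```text
time_s: 15.55
tcp_pos: [0.5032, -0.0347, 0.2292]
tool_rot: [[0.186, 0.983, -0.001], [0.983, -0.186, -0.002], [-0.002, -0.0, -1.0]]
contact_force: [-7.7, -7.7, 12.4]
gripper_width: 0.0215
```

{"name": "play_rows", "arguments": {"motion": [{"tx": 0.0037,"ty": 0.0023,"tz": 0,"spin": 0},{"tx": 0.0039,"ty": 0.002,"tz": 0,"spin": 0}]}}

```text
time_s: 15.75
tcp_pos: [0.5088, -0.0316, 0.2292]
tool_rot: [[0.186, 0.983, -0.001], [0.983, -0.186, -0.002], [-0.002, -0.0, -1.0]]
contact_force: [-9.8, -7.4, 13.9]
gripper_width: 0.0214
```

Clear upturn: touch is at θ ≈ 2.45–2.5 rad, which puts the target at about 3.73. I'll refine this on the way.

{"name": "play_rows", "arguments": {"motion": [{"tx": 0.0039,"ty": 0.0019,"tz": 0,"spin": 0},{"tx": 0.0041,"ty": 0.0016,"tz": 0,"spin": 0}]}}

```text
time_s: 15.95
tcp_pos: [0.5147, -0.029, 0.2292]
tool_rot: [[0.186, 0.983, -0.001], [0.983, -0.186, -0.002], [-0.002, -0.0, -1.0]]
contact_force: [-10.9, -8.9, 14.1]
gripper_width: 0.0212
```

{"name": "play_rows", "arguments": {"motion": [{"tx": 0.0042,"ty": 0.0015,"tz": 0,"spin": 0},{"tx": 0.0042,"ty": 0.0012,"tz": 0,"spin": 0}]}}

```text
time_s: 16.15
tcp_pos: [0.521, -0.0271, 0.2291]
tool_rot: [[0.186, 0.983, -0.001], [0.983, -0.186, -0.002], [-0.002, -0.001, -1.0]]
contact_force: [-10.4, -8.6, 14.6]
gripper_width: 0.0219
```

```bash
cat >> log.txt <<'E'
.5032 -.0347 -7.7 -7.7
.5088 -.0316 -9.8 -7.4
E
python3 fit.py | tail -3; python3 -c "
from h import *
print(r.read_state()['tcp_pos'],r.read_state()['contact_force'])"
```

```text
3.172  tan 10.6  rad -2.6
3.269  tan 12.0  rad -2.4
{'free': (np.float64(6.684729841620528), np.float64(2.4400000000000004), np.float64(7.8540726549439475), np.float64(4.683881310975847), 'free'), 'k5': (np.float64(6.728337219856877), np.float64(2.4800000000000004), np.float64(7.869475023089997), 5, 'k5')}
[ 0.52095303 -0.02710563  0.22913844] [-10.42054245  -8.59384139  14.60309065]
```

{"name": "play_rows", "arguments": {"motion": [{"tx": 0.0043,"ty": 0.0009,"tz": 0,"spin": 0},{"tx": 0.0043,"ty": 0.0006,"tz": 0,"spin": 0}]}}

```text
time_s: 16.35
tcp_pos: [0.5273, -0.0258, 0.2292]
tool_rot: [[0.186, 0.983, -0.001], [0.983, -0.186, -0.002], [-0.002, -0.001, -1.0]]
contact_force: [-11.7, -7.1, 15.9]
gripper_width: 0.0213
```

{"name": "play_rows", "arguments": {"motion": [{"tx": 0.0044,"ty": 0.0004,"tz": 0,"spin": 0},{"tx": 0.0044,"ty": 0.0002,"tz": 0,"spin": 0}]}}

```text
time_s: 16.55
tcp_pos: [0.5338, -0.0252, 0.2292]
tool_rot: [[0.186, 0.983, -0.002], [0.983, -0.186, -0.002], [-0.002, -0.001, -1.0]]
contact_force: [-13.4, -5.6, 15.3]
gripper_width: 0.0213
```

{"name": "play_rows", "arguments": {"motion": [{"tx": 0,"ty": 0,"tz": 0,"spin": 0},{"tx": 0,"ty": 0,"tz": 0,"spin": 0},{"tx": 0,"ty": 0,"tz": 0,"spin": 0}]}}

```text
time_s: 16.85
tcp_pos: [0.5342, -0.0251, 0.2292]
tool_rot: [[0.186, 0.983, -0.0], [0.983, -0.186, -0.002], [-0.002, -0.0, -1.0]]
contact_force: [-7.4, -6.0, 12.4]
gripper_width: 0.0212
```

```bash
cat >> log.txt <<'E'
.5147 -.0290 -10.9 -8.9
.5210 -.0271 -10.4 -8.6
.5273 -.0258 -11.7 -7.1
.5338 -.0252 -13.4 -5.6
E
python3 fit.py | tail -6; python3 fit.py|head -1; python3 -c "
import numpy as np
print(np.radians(-57)-(np.arctan2(-.0251+.0913,.5342-.5373)-2*np.pi))
from h import *; snap('wrist','w3'); snap('scene','s3'); snap('top','t3')"
```

```text
3.268  tan 12.0  rad -2.4
3.365  tan 13.3  rad -4.6
3.465  tan 12.2  rad -5.7
3.562  tan 12.7  rad -5.2
3.660  tan 13.7  rad -4.8
{'free': (np.float64(8.310990635457637), np.float64(2.4400000000000004), np.float64(7.854409140752025), np.float64(4.720345273540703), 'free'), 'k5': (np.float64(8.436382175742034), np.float64(2.4800000000000004), np.float64(7.861091310843674), 5, 'k5')}
C [ 0.53757074 -0.09121372  0.06612771] max mm 0.19611434160202168
3.6707576958785015
```

Fit: touch at 2.44–2.48 rad, so the target is 3.70–3.74. The wheel is now at 3.67, so I'll do one more 0.05 rad row, settle, release and lift.

{"name": "play_rows", "arguments": {"motion": [{"tx": 0.0044,"ty": -0.0002,"tz": 0,"spin": 0},{"tx": 0,"ty": 0,"tz": 0,"spin": 0},{"tx": 0,"ty": 0,"tz": 0,"spin": 0},{"tx": 0,"ty": 0,"tz": 0,"spin": 0},{"tx": -0.001,"ty": -0.001,"tz": 0,"spin": 0},{"tx": 0,"ty": 0,"tz": 0,"spin": 0}]}}

```text
time_s: 17.6
tcp_pos: [0.5371, -0.0251, 0.2292]
tool_rot: [[0.185, 0.983, 0.001], [0.983, -0.185, -0.0], [-0.0, 0.001, -1.0]]
contact_force: [-3.2, -0.4, 8.7]
gripper_width: 0.0217
```

{"name": "play_rows", "arguments": {"motion": [{"tx": 0,"ty": 0,"tz": 0,"spin": 0},{"tx": 0,"ty": 0,"tz": 0,"spin": 0},{"tx": 0,"ty": 0,"tz": 0,"spin": 0},{"tx": 0,"ty": 0,"tz": 0,"spin": 0},{"tx": 0,"ty": 0,"tz": 0,"spin": 0},{"tx": 0,"ty": 0,"tz": 0,"spin": 0},{"tx": 0,"ty": 0,"tz": 0,"spin": 0},{"tx": 0,"ty": 0,"tz": 0,"spin": 0}], "hand": -1}}

```text
time_s: 18.4
tcp_pos: [0.5369, -0.025, 0.2285]
tool_rot: [[0.185, 0.983, -0.0], [0.983, -0.185, -0.0], [-0.0, -0.0, -1.0]]
contact_force: [-0.0, -0.2, -0.3]
gripper_width: 0.0856
```

{"name": "play_rows", "arguments": {"motion": [{"tx": 0,"ty": 0,"tz": 0.04,"spin": 0},{"tx": 0,"ty": 0,"tz": 0.06,"spin": 0},{"tx": 0,"ty": 0,"tz": 0.06,"spin": 0},{"tx": 0,"ty": 0.03,"tz": 0.04,"spin": 0},{"tx": 0,"ty": 0.05,"tz": 0,"spin": 0},{"tx": 0,"ty": 0.05,"tz": 0,"spin": 0},{"tx": 0,"ty": 0.05,"tz": 0,"spin": 0},{"tx": 0,"ty": 0,"tz": 0,"spin": 0},{"tx": 0,"ty": 0,"tz": 0,"spin": 0}]}}

```text
time_s: 19.3
tcp_pos: [0.5368, 0.1107, 0.3784]
tool_rot: [[0.183, 0.983, -0.0], [0.983, -0.183, -0.0], [-0.0, -0.0, -1.0]]
contact_force: [0.3, -1.0, -0.5]
gripper_width: 0.0857
```

Run:
```python
from h import *
snap('wrist','w4'); t=snap('top','t4'); s=snap('scene','s4')
f=lambda i,k:cv2.convertScaleAbs(cv2.resize(i,None,fx=k,fy=k,interpolation=cv2.INTER_CUBIC),alpha=1.5,beta=10)
a=f(s['img'][115:265,215:380,::-1],2.6); b=f(load('w4')['img'][:,:,::-1],.55); out=np.zeros((max(a.shape[0],b.shape[0]),a.shape[1]+b.shape[1],3),np.uint8); out[:a.shape[0],:a.shape[1]]=a; out[:b.shape[0],a.shape[1]:]=b
cv2.imwrite('pics/e.png',out); print(out.shape)
# handle now, angle from scene handled visually
```

```text
(390, 781, 3)
```

View pics/e.png

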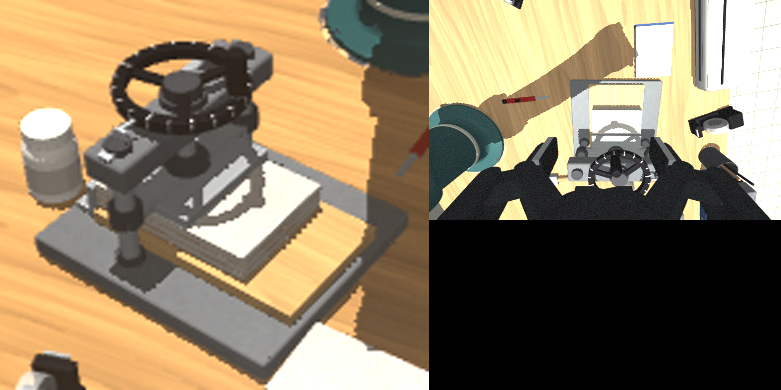

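Both views show the plate down on the pads, the pads square, and the glue jar, brush and memo pads undisturbed. The handle is near (240,62) in the crop. I'll do one quick numeric check of the handle and pad edge, then hand in.

Run:
```python
from h import *
s=load('s4'); w=load('w4')
for z in(.217,.243,.269): u,v=proj(s,(.5373,-.0252,z)); print('handle expected crop',(u-215+.4)*2.6,(v-115+.4)*2.6)
g=cv2.GaussianBlur(cv2.cvtColor(w['img'],cv2.COLOR_RGB2GRAY),(3,3),0).astype(float)
# pad end top edge: dark face -> white top
pts=[]
x=[proj(w,(np.array([.5373,-.0913])+[0,0]).tolist()+[.2])]
R=np.array([[.983,.1837],[-.1837,.983]])
for lx in np.linspace(-.06,.06,40):
    ys=np.linspace(.11,.16,200); q=[proj(w,[*(np.array([.5373,-.0913])+R@[lx,y]),.081]) for y in ys]
    I=cv2.remap(g.astype(np.float32),np.float32([[a for a,_ in q]]),np.float32([[b for _,b in q]]),1).ravel(); I=np.convolve(I,np.ones(9)/9,'same')[8:-8]
    pts.append((lx,ys[8:-8][np.diff(I).argmin()]))
pts=np.array(pts); k=cv2.fitLine(pts.astype(np.float32),cv2.DIST_HUBER,0,1e-4,1e-4).ravel(); print('pad edge slope rad',k[1]/k[0],'y',np.median(pts[:,1]))
print(r.read_state()['time_s']); r.sign_off()
```

```text
handle expected crop 238.3406018599586 93.32795110198064
handle expected crop 237.81108105175548 72.88352839706596
handle expected crop 237.26521253812942 51.80793238461323
pad edge slope rad -1.1009821e-08 y 0.1321105527638191
19.45
the job is handed in; nothing more can be done
```

I handed the job in at 19.45 s with the pads home and the press tightened about four marks past first touch. No verdict came back, so the figures below are my own checks.

- **Pads:** I pushed them about 45 mm along the bed with the open gripper. They stopped dead at the predicted home position. The push reached about 24 N, under the 30 N limit.
- **Squareness:** After the push, the pad's end edge was parallel to the base edge. At the end I measured a slope of about 0 rad and an end face at press y ≈ 132 mm. Home is 135 mm, so this is about 3 mm off. That is roughly the camera calibration error, and the stop itself was clearly felt.
- **Wheel:** The tangential force stayed flat at about 7.9 N, then rose by about 4.7 N per rad (5 expected). That puts first touch at 2.44–2.48 rad of turn. I stopped and let go at 3.71 rad, which is 1.23–1.27 rad past touch; four marks is 1.257 rad.
- **After release:** The handle was where I left it, and the views showed nothing else moved.

I counted the four marks from the handle's angle and did not read them at the pointer. The clamp force on the bed could not be measured directly, so it rests on that angle.

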